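Prop a sandwich toaster's stiff lid open to dry

ROBOT

A 6-joint arm with a two-finger parallel gripper is mounted at the origin on a cart in front of the work surface, level with it; the furniture and walls round the work are solid. World frame = base frame: x ahead of the robot, y to its left, z up, the work surface at z = 0. Lengths are in mm, angles in rad, forces in N, time in s.
With the tool pointing down it reaches from about 400 to 925 mm from the base axis. Payload 12.5 kg.
Tool frame: the origin (TCP) lies at the very end of the fingers, on their centre line; the grasp point (between the pads) lies 19 mm behind it; z points along the fingers, y is the line along which they close (so a half turn about z gives the same grasp; the last joint's range is limited). The gripper opens to 95 mm and grips with 3 to 60 N. Pads are 20 mm wide; open, the fingers measure 119 mm over their backs; the gripper's body (75 mm by 180 mm) begins 59 mm behind the grasp point.
Start: joints at [-1.39, 0.491, 1.559, -0, 1.092, -0.106], TCP at [176.826, -599.485, 186.061] pointing down, gripper open.
Joint ranges: [-3.1, 3.1], [-0.84, 2.19], [0.05, 2.79], [-1.13, 4.28], [0.06, 2.93], [-2.69, 2.69]. Speed limits (rad/s): [2.22, 2.22, 2.79, 3.14, 3.14, 3.14].

INTERFACE

Orientations are given as [roll, pitch, yaw] about the fixed x, y, z axes, in that order (R = Rz(yaw) Ry(pitch) Rx(roll)).
In Python, from cell import state, imaging, env, spot_in, mark_of gives the robot as it stands. The module is installed in compiled form; this text tells all that it offers.
- The arm moves only by the tool step_arm, never from a script. Its argument "increments" is a list of rows, each an object with "slide": the shift along the tool's x, y, z in m, a list of three; "roll": the turn about the tool's z in rad. A call has 1 to 5 rows; each row is the pose to reach, as a shift and turn from the pose commanded when the call began, along the tool's axes at that moment; what a row does not reach only later rows make up. A row lasts 1/8 s, in which the tool goes at most 62.5 mm and 10.7 degrees, less where a joint would pass 70% of its speed; a pose out of reach is approached as far as the arm can. A call with a gripper value outside its range is refused whole. "fingers" is the opening, from 0 (shut) to 1 (fully open), set as the call begins (left out, the last holds). The fingers move at their own pace and stop on an object; the grip force is fixed at half the most. Time passes only in rows, so rows that repeat a pose let the fingers close. It gives the time, the measured TCP pose, the force, the opening and the grip force at its end, in the units of the state.
- state(): the state, without advancing time (a new reading comes with each control period).
- imaging.read_camera(name): name is "side" or "top" or "wrist"; returns a dict with "color" (400x640x3 uint8, red, green, blue), "z_map" (400x640 float32, mm along the optical axis (not along the pixel's ray), 0 where there is no reading), "intrinsics" (3x3 intrinsics, pixels), "distortion" ([k1, k2, p1, p2, k3] as OpenCV has them; the pictures are not rectified), "camera_from_world" (4x4, takes a point from world to camera coordinates). Camera axes: x right, y up, looking along -z (the intrinsics and any distortion apply to the point x, -y, -z); pixel columns grow to the right and rows downward; lengths in mm; the calibration is good to about 2 mm. A picture is of the moment at which its call begins.
- env.job_done(): hands the job in; it is judged then, once.
Trained networks look in the newest picture that a camera, given by its name, has taken for a name from the list of things; names that differ only in an ending like _2 or _b are one class to them, and where a whole thing is asked for, a point or a joint stands for the part that bears it (a point fixed in the world has none). Each returns a list of dicts, best first, with "confidence" (0 to 1); they miss things now and then, are a little off and sometimes report something else, mostly with a low value. They report only what shows in the picture. A call takes as long as a camera call.
- spot_in(camera, target): "bbox" ([left, top, right, bottom] in pixels, round what is visible of it).
- mark_of(camera, target): "uv" ([column, row] in pixels: a listed point, or the origin of a listed thing).
The state is a dict: "t": time; "joints": joint angles; "qvel": joint speeds; "tau": joint torques, N m; "eef_pos": TCP position; "tcp_rot": TCP orientation; "ft_force": force on the tool from outside, world axes, zero at the start; "moment": the same for the moment, N m; "opening": opening from 0.0 (shut) to 1.0 (fully open); "grip_force": force on a finger pad.
Only numpy, scipy, OpenCV 4.12 (cv2) and the standard library are available. Lean on these libraries where they do the work, as an engineer would, in place of code of your own. Each camera call takes 0.05 s, during which the arm holds its last target. There are 200 camera calls.

TASK

The sandwich toaster has just been wiped clean: swing the clip at its front off the lid's handle ledge towards you, then raise the stiff lid so that it stays standing by itself, let go, at 60 degrees from closed, so that the plates can dry. The tall sauce bottle stands in the way at one end of the handle ledge: leave it, the teaspoon and the other things where they are, and do not lift or drag the toaster.

Things in the scene. Friction and masses are not known exactly. Their poses are not given: they have to be found in the camera images.
- toaster: Black sandwich toaster, 3.7 kg with lid, standing loose on rubber feet: lower half 190 (x) x 230 (y) mm, 48 high, lid 174 x 222 x 37 mm on it. Origin: under its centre, at the feet; x points from the front (handle, clip) to the back (hinge), y to its left, z up. In front of the lower half (x < -95) only the clip and its 16 mm wide tongue stand; under the handle ledge it is open.
- lid_hinge (a point): Middle of the hinge line, which runs along the toaster's y at x = +88, z = 54 mm of its frame. The hinge is stiff: about 1.1 N m of friction holds the lid at any angle, and 6 to 10 N up at the ledge raise it. It also gives: when the lid is let go after raising it springs back by 5 to 9 degrees and then stands.
- lid: The toaster's lid, 0.6 kg; origin on the hinge line, midway; axes as the toaster's when shut. It turns about y, front edge up and back: the angle between its z axis and vertical is how far it is open (0 shut).
- lid_edge (a point): Middle of the rounded front edge of the lid's handle ledge, on that edge's axis: a bar 16 mm thick and 144 long along the toaster's y, at x = -130, z = 72 mm of the toaster's frame when shut (218 in front of the hinge line, 18 above). Behind it the ledge is 7 mm thick (top z = 80), hollow below and open to front and below: it can be pushed up from underneath, left or right of the clip.
- clip (a joint): Black clip, 24 mm wide, amid the toaster's front, on a pin along y at x = -118, z = 30 mm of its frame. 0 to 0.1: its hook lies over the ledge and locks the lid. It grows as the clip swings to the front and down (lid free from 0.4 rad; stop at 1.5 rad, pointing to the front just above the surface). It stays where it is left (friction 0.02 N m).
- clip_tab (a point): Top of the clip's upright finger tab, 24 mm wide (y), 5 thick (x), 90 above the pin; when locked at x = -143, z = 120 mm of the toaster's frame. It stands free for 31 mm above the hook (hook's top z = 89, reaching back to x = -124): a fingertip can come down behind it over the ledge and pull it to the front. By 0.5 rad the tab has sunk to z = 95 and must be followed down.
- sauce_bottle: Glass sauce bottle, 58 mm wide, 207 mm tall, 0.35 kg, standing in front of one end of the handle ledge (about 172 mm in front of the toaster's centre, 102 mm to its left or right; a teaspoon lies at the other end). Origin: middle of its foot.
- tin: Low fish tin, 87 mm wide, 40 mm tall, at the back on the right, by the sink. Origin: middle of its foot.
- teaspoon: Steel teaspoon, 132 x 26 mm, 9 mm high, lying crosswise in front of the other end of the ledge, so low that a hand passes over it. Origin: under its middle
- mug: Green mug, 86 mm wide (118 over its handle), 96 mm tall, to the right of the toaster. Origin: middle of its foot.
- honey: Honey jar, 60 mm wide, 99 mm tall, to the right. Origin: middle of its foot.
- lemon: Lemon, 83 x 58 mm, lying to the right. Origin: under its middle as first laid.

How it is judged:
By the outcome, as a careful person would: the job done as asked, in the order asked, and still so for the second after the job is handed in, with the robot touching nothing.
It also fails if it takes over 54 s, if anything falls off the work surface, if the arm or the gripper's body presses on something with over 40 N, if the wrist force passes 120 N, or if a joint passes its speed limit or range.

## Working session

There is one attempt and no reset: what is moved stays moved. The work goes in short steps, Python scripts to look and compute and a tool call to move; the robot and the scene stay as the last step left them, time stands still between calls to the robot, and variables do not carry over. Pictures are saved under pics/ and viewed, at most 10 in all, crops included, and the job is handed in when it is done.

Besides the shell and the picture viewer there is one more tool, called after "Emit:" by a JSON object that holds its "op" and its "data". step_arm: Moves the arm, as the interface text tells. Its arguments: {"type":"object","properties":{"increments":{"type":"array"},"fingers":{"type":"number"}},"required":["increments"]}

```bash
mkdir -p pics
cat > h.py <<'E'
import numpy as np, cv2
from cell import state, imaging, env, spot_in, mark_of
def cam(n):
    return imaging.read_camera(n)
def ray(c,uv):
    p=cv2.undistortPoints(np.array([[uv]],float),c['intrinsics'],np.array(c['distortion'],float))[0,0]
    return np.array([p[0],-p[1],-1.])
def at_z(c,uv,z):
    W=np.linalg.inv(c['camera_from_world']); o=W[:3,3]; d=W[:3,:3]@ray(c,uv)
    return o+d*(z-o[2])/d[2]
def at_d(c,uv):
    W=np.linalg.inv(c['camera_from_world']); u,v=np.round(uv).astype(int)
    r=c['z_map'][max(v-1,0):v+2,max(u-1,0):u+2]; r=r[r>0]
    return W[:3,:3]@(ray(c,uv)*np.median(r))+W[:3,3] if r.size else None
def proj(c,P):
    q=c['camera_from_world']@np.append(P,1.)
    return cv2.projectPoints(np.array([[q[0],-q[1],-q[2]]]),np.zeros(3),np.zeros(3),c['intrinsics'],np.array(c['distortion'],float))[0][0,0]
def save(c,f): cv2.imwrite(f,c['color'][:,:,::-1])
E
python3 - <<'E'
from h import *
np.set_printoptions(precision=1,suppress=True)
print(state())
for n in ['top','side']:
    c=cam(n); save(c,f'pics/{n}0.png')
    for t in ['toaster','lid_hinge','lid_edge','clip_tab','clip','sauce_bottle','teaspoon','mug','tin','honey','lemon']:
        m=mark_of(n,t)[:2]
        for r in m:
            zz={'lid_hinge':54,'lid_edge':72,'clip_tab':120}.get(t,0)
            print(n,t,round(r['confidence'],2),np.array(r['uv']),at_z(c,r['uv'],zz),at_d(c,r['uv']))
E
```

```text
{'t': 0.0, 'joints': array([-1.4,  0.5,  1.6, -0. ,  1.1, -0.1]), 'qvel': array([-0., -0.,  0.,  0.,  0., -0.]), 'tau': array([ -0. , -61.3, -25.8,   0.1,   0. ,  -0. ]), 'eef_pos': array([ 176.8, -599.2,  185.4]), 'tcp_rot': array([-3.1, -0. ,  0.3]), 'ft_force': array([-0.2, -0.7, -0.4]), 'moment': array([-0., -0., -0.]), 'grip_force': 0.0, 'opening': 0.9956307744650225}
top lid_hinge 0.62 [300.  157.1] [670.4  73.4  54. ] [673.5  73.8  43.2]
top lid_edge 0.95 [285.2 233.2] [460.5 113.5  72. ] [458.5 112.5  87.3]
top clip_tab 0.5 [281.4 238.6] [440.8 119.8 120. ] [441.5 120.2 114.6]
top clip_tab 0.46 [321.6 258.1] [390.4  20.3 120. ] [388.1  20.5 149.4]Traceback (most recent call last):
  File "<stdin>", line 7, in <module>
ValueError: it knows: clip_tab, honey, lemon, lid, lid_edge, lid_hinge, mug, sauce_bottle, teaspoon, tin, toaster
```

Run:
```python
from h import *
np.set_printoptions(precision=1,suppress=True)
print(state()['tcp_rot'].round(4))
for n in ['top','side']:
    c=cam(n); save(c,f'pics/{n}0.png')
    print(np.linalg.inv(c['camera_from_world'])[:3,3])
    for t in ['toaster','lid_hinge','lid_edge','clip_tab','sauce_bottle','teaspoon','mug','tin','honey','lemon']:
        m=mark_of(n,t)[:2]
        for r in m:
            zz={'lid_hinge':54,'lid_edge':72,'clip_tab':120}.get(t,0)
            print(n,t,round(r['confidence'],2),np.array(r['uv']),at_z(c,r['uv'],zz),at_d(c,r['uv']))
```

```text
[-3.1 -0.   0.3]
[ 293.2   26.5 1359.5]
top toaster 0.87 [294.9 191.6] [586.2  90.7   0. ] [566.1  86.3  93.5]
top lid_hinge 0.91 [297.3 153.5] [680.7  80.6  54. ] [696.8  82.9  -0.1]
top lid_edge 0.93 [285.  235.9] [453.4 114.1  72. ] [451.3 112.9  88.8]
top clip_tab 0.4 [282.1 238.8] [440.3 118.1 120. ] [440.6 118.3 117.3]
top clip_tab 0.23 [285.6 234.8] [450.2 109.3 120. ] [454.4 111.5  87. ]
top sauce_bottle 0.57 [320.1 254.7] [409.1  23.6   0. ] [391.4  24.1 207.2]
top teaspoon 0.78 [249.8 248.9] [428.5 215.3   0. ] [428.  214.7   4.7]
top mug 0.97 [384.5 185.4] [ 599.2 -160.6    0. ] [ 597.1 -159.3    9.6]
top tin 0.62 [406.  145.8] [ 713.8 -227.2    0. ] [ 702.5 -220.4   36.6]
top tin 0.28 [294.3 191. ] [588.   92.3   0. ] [567.6  87.8  93.8]
top honey 0.62 [397.1 214.1] [ 517.1 -191.9    0. ] [ 500.7 -175.9   99.6]
top lemon 0.67 [397.7 242.4] [ 438.5 -189.6    0. ] [ 432.3 -180.3   58.7]
top lemon 0.49 [298.3 159.6] [678.7  80.2   0. ] [652.3  76.5  93. ]
[486.6 866.9 543.7]
side toaster 0.91 [308.6 242.9] [583.4  85.6   0. ] [568.1 208.5  85.6]
side lid_hinge 0.62 [268.3 22
[... 239 characters left out ...]
0. ] [431.5  38.2  77.4]
side sauce_bottle 0.57 [385.3 234.6] [414.   43.2   0. ] [414.6  50.5   4.8]
side sauce_bottle 0.27 [346.2 186.6] [ 508.6 -188.2    0. ] [ 508.3 -170.5    9.1]
side teaspoon 0.86 [381.7 286.2] [429.3 221.8   0. ] [429.3 221.7  -0.1]
side mug 0.9 [310.2 193.3] [ 603.  -144.4    0. ] [583.3  27.   92.2]
side tin 0.65 [309.9 194.6] [ 603.  -137.2    0. ] [583.2  34.2  92.8]
side tin 0.55 [274.1 180.7] [ 712.5 -214.3    0. ] [ 706.4 -185.5   14.5]
side honey 0.94 [346.7 184.2] [ 507.6 -202.7    0. ] [ 507.  -172.    15.6]
side honey 0.23 [273.3 181.9] [ 713.4 -206.7    0. ] [ 708.7 -184.6   11.2]
side lemon 0.71 [374.1 189.3] [ 433.1 -176.2    0. ] [ 433.1 -176.2    0. ]
```

View pics/top0.png

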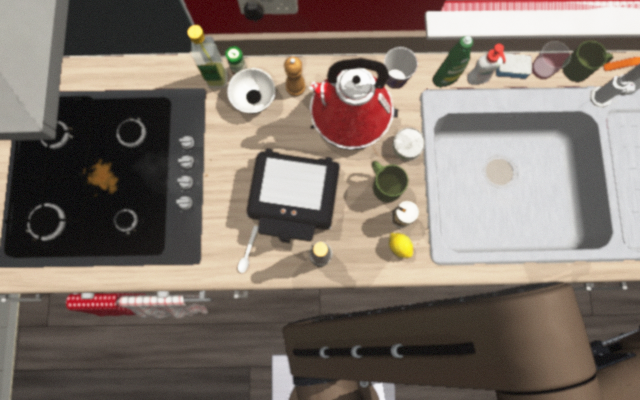

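View pics/side0.png

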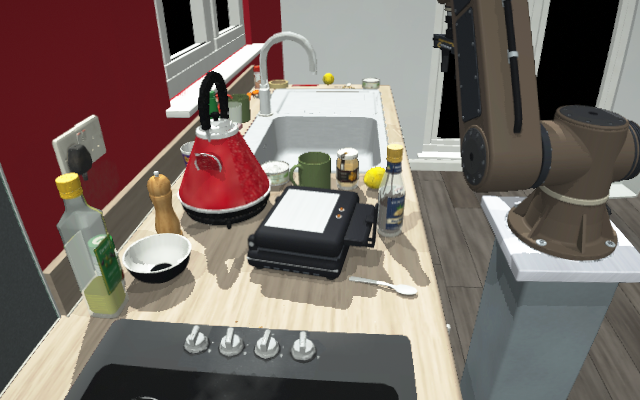

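The top view shows the toaster at (295,190), with its ledge at (285,228) and the clip at (285,240). The bottle is at (320,254), to the right of the clip, and the spoon is at (248,248). Next I'll fit the toaster pose from depth and check the axes.

```bash
cat >> h.py <<'E'
def cloud(c):
    v,u=np.mgrid[0:400,0:640]; m=c['z_map']>0
    uv=np.c_[u[m],v[m]].astype(float)
    p=cv2.undistortPoints(uv[:,None],c['intrinsics'],np.array(c['distortion'],float))[:,0]
    z=c['z_map'][m].astype(float); W=np.linalg.inv(c['camera_from_world'])
    return (np.c_[p[:,0]*z,-p[:,1]*z,-z])@W[:3,:3].T+W[:3,3]
E
python3 - <<'E'
from h import *
np.set_printoptions(precision=1,suppress=True)
c=cam('top');P=cloud(c)
b=(P[:,0]>400)&(P[:,0]<760)&(P[:,1]>-60)&(P[:,1]<240)
Q=P[b&(P[:,2]>80)&(P[:,2]<100)]
print(len(Q),np.percentile(Q[:,2],[5,25,50,75,95]))
L=Q[Q[:,2]>89.5]; r=cv2.minAreaRect(L[:,:2].astype(np.float32)); print('lid',r)
for psi in [-.10,-.13,-.16,-.19]:
    a=np.array([[np.cos(psi),np.sin(psi)],[-np.sin(psi),np.cos(psi)]])
    l=L[:,:2]@a.T; print(psi,np.percentile(l,[.5,99.5],axis=0).ravel(), np.percentile(l,[2,98],axis=0).ravel())
S=P[b&(P[:,2]>76)&(P[:,2]<84)]
print('ledge',S[:,:].round(0)[::6][:40])
c2=cam('side')
e=[at_z(c,mark_of('top','lid_edge')[0]['uv'],72),at_z(c2,mark_of('side','lid_edge')[0]['uv'],72)]
h=[at_z(c,mark_of('top','lid_hinge')[0]['uv'],54),at_z(c2,mark_of('side','lid_hinge')[0]['uv'],54)]
print(e,h)
s=state(); print(s['tcp_rot'].round(3).tolist(),s['joints'].round(3))
E
```

```text
6017 [81.7 89.5 92.1 94.2 97.1]
lid ((605.3250732421875, 87.41769409179688), (226.90135192871094, 336.6320495605469), 74.834716796875)
-0.1 [474.4  30.9 737.2 256.9] [483.8  48.3 715.8 251.5]
-0.13 [472.1  52.4 734.9 273.5] [479.8  66.  714.7 268.3]
-0.16 [469.5  73.7 731.9 290.1] [474.9  82.6 713.3 285. ]
-0.19 [464.1  93.9 728.2 306.7] [468.9  99.5 711.1 301.3]
ledge [[759.  17.  83.]
 [753.  20.  78.]
 [748.  15.  76.]
 [741.   9.  78.]
 [736.   7.  77.]
 [732.  -4.  80.]
 [724. -12.  76.]
 [719. -30.  82.]
 [716. -33.  82.]
 [712. -20.  78.]
 [711. -46.  81.]
 [707. -49.  83.]
 [706. -44.  80.]
 [673. 147.  81.]
 [666. 193.  77.]
 [660. 193.  80.]
 [648.  -2.  78.]
 [637. 192.  83.]
 [625. -25.  81.]
 [611. -22.  83.]
 [605. 203.  80.]
 [592. -19.  82.]
 [583. 205.  83.]
 [568. -13.  84.]
 [559. 207.  84.]
 [551. 210.  84.]
 [537. 194.  84.]
 [521.  -7.  78.]
 [514. 209.  83.]
 [508. 204.  83.]
 [505.  -4.  82.]
 [506. 189.  78.]
 [505. 170.  81.]
 [503. 178.  79.]
 [502. 152.  84.]
 [500. 171.  80.]
 [500. 152.  80.]
 [497. 173.  82.]
 [497. 157.  83.]
 [497. 142.  83.]]
[array([454.7, 114.6,  72. ]), array([454.3, 111.6,  72. ])] [array([672. ,  82.4,  54. ]), array([674.9,  80.1,  54. ])]
[3.141, 0.0, 0.287] [-1.4  0.5  1.6 -0.   1.1 -0.1]
```

```bash
cat >> h.py <<'E'
from scipy.spatial.transform import Rotation as Rn
PSI=-0.148; O=np.array([584.5,93.,0]); T=Rn.from_euler('z',PSI).as_matrix()
def t2w(p): return O+T@np.array(p,float)
def w2t(p): return T.T@(np.array(p)-O)
def slide(pw,s=None):
    s=s or state(); R=Rn.from_euler('xyz',s['tcp_rot']).as_matrix()
    return R.T@(np.array(pw)-s['eef_pos'])/1000
E
python3 - <<'E'
from h import *
np.set_printoptions(precision=3,suppress=True)
s=state()
print(slide([400,-300,340],s),slide(t2w([-119,0,320]),s),slide(t2w([-119,0,160]),s),t2w([-119,0,160]))
E
```

```text
[ 0.299 -0.224 -0.154] [ 0.479 -0.599 -0.134] [ 0.479 -0.599  0.026] [466.801 110.548 160.   ]
```

Emit:
{"op": "step_arm", "data": {"increments": [{"slide":[0.05,-0.03,-0.05],"roll":-0.15},{"slide":[0.1,-0.06,-0.08],"roll":-0.3},{"slide":[0.14,-0.09,-0.12],"roll":-0.45},{"slide":[0.18,-0.13,-0.15],"roll":-0.6},{"slide":[0.22,-0.17,-0.15],"roll":-0.75}], "fingers": 0}}

```text
t: 2.28
eef_pos: [335.0, -383.3, 336.4]
tcp_rot: [3.139, 0.001, 1.041]
ft_force: [1.3, -0.3, 0.6]
opening: 0.531
grip_force: 0.0
```

Run:
```python
from h import *
np.set_printoptions(precision=3,suppress=True)
s=state()
print(s['t'],s['eef_pos'],s['tcp_rot'],s['ft_force'],s['opening'],s['joints'])
print(slide([400,-300,340],s),slide(t2w([-119,0,320]),s), 'roll',-(np.pi/2+PSI-s['tcp_rot'][2]))
```

```text
2.275 [ 335.03  -383.338  336.422] [3.139 0.001 1.041] [ 1.289 -0.273  0.609] 0.531110646128406 [-0.982  0.195  1.606  0.     1.338 -0.453]
[ 0.105  0.014 -0.004] [ 0.493 -0.136  0.015] roll -0.3816969595430275
```

Emit:
{"op": "step_arm", "data": {"increments": [{"slide":[0.06,-0.005,0],"roll":-0.15},{"slide":[0.12,-0.02,0],"roll":-0.3},{"slide":[0.18,-0.035,0],"roll":-0.382},{"slide":[0.24,-0.055,0],"roll":-0.382},{"slide":[0.3,-0.075,0],"roll":-0.382}]}}

```text
t: 2.9
eef_pos: [422.0, -87.4, 334.7]
tcp_rot: [3.141, 0.0, 1.419]
ft_force: [1.1, 0.3, -0.8]
opening: 0.027
grip_force: 0.0
```

Run:
```python
from h import *
np.set_printoptions(precision=3,suppress=True)
s=state()
print(s['t'],s['eef_pos'],s['tcp_rot'],s['ft_force'],s['opening'],s['joints'])
print(slide(t2w([-119,0,320]),s),slide(t2w([-119,0,160]),s), 'roll',-(np.pi/2+PSI-s['tcp_rot'][2]))
```

```text
2.9 [421.996 -87.426 334.746] [3.141 0.    1.419] [ 1.092  0.282 -0.831] 0.026832834406741835 [-0.358  0.067  1.763 -0.     1.311 -0.205]
[0.202 0.014 0.015] [0.203 0.014 0.175] roll -0.004265771601238866
```

Emit:
{"op": "step_arm", "data": {"increments": [{"slide":[0.06,0.005,0],"roll":0},{"slide":[0.12,0.01,0.01],"roll":0},{"slide":[0.18,0.014,0.03],"roll":0},{"slide":[0.2,0.014,0.09],"roll":0},{"slide":[0.2,0.014,0.14],"roll":0}]}}

```text
t: 3.52
eef_pos: [465.8, 107.8, 192.9]
tcp_rot: [3.141, -0.0, 1.421]
ft_force: [1.3, -0.1, 0.1]
opening: 0.005
grip_force: 0.0
```

Run:
```python
from h import *
np.set_printoptions(precision=3,suppress=True)
c=cam('wrist');save(c,'pics/w1.png'); d=cam('side')
cv2.imwrite('pics/s1.png',cv2.resize(d['color'][110:260,280:440,::-1],None,fx=4,fy=4))
s=state()
print(s['t'],s['eef_pos'],s['tcp_rot'],s['ft_force'],'tf',w2t(s['eef_pos']))
for n,k in(('wrist',c),('side',d)):
  for t,z in(('clip_tab',120),('lid_edge',72)):
    for r in mark_of(n,t)[:2]: print(n,t,r['confidence'],r['uv'],w2t(at_z(k,r['uv'],z)))
print([w2t(at_d(c,(u,v))) if at_d(c,(u,v)) is not None else 0 for u,v in((320,200),)])
```

```text
3.625 [463.699 106.419 190.775] [-3.134  0.002  1.42 ] [-0.312 -0.3    0.849] tf [-121.459   -4.541  190.775]
wrist lid_edge 0.72 [306.2, 178.6] [-132.142    9.188   72.   ]
side clip_tab 0.55 [377.3, 204.0] [-146.028    1.961  120.   ]
side lid_edge 0.79 [371.2, 222.7] [-135.313   -3.182   72.   ]
[array([-117.377,  -12.713,   78.886])]
```

View pics/w1.png

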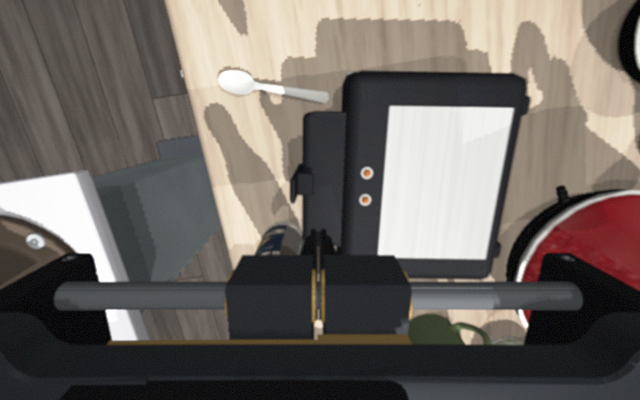

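View pics/s1.png

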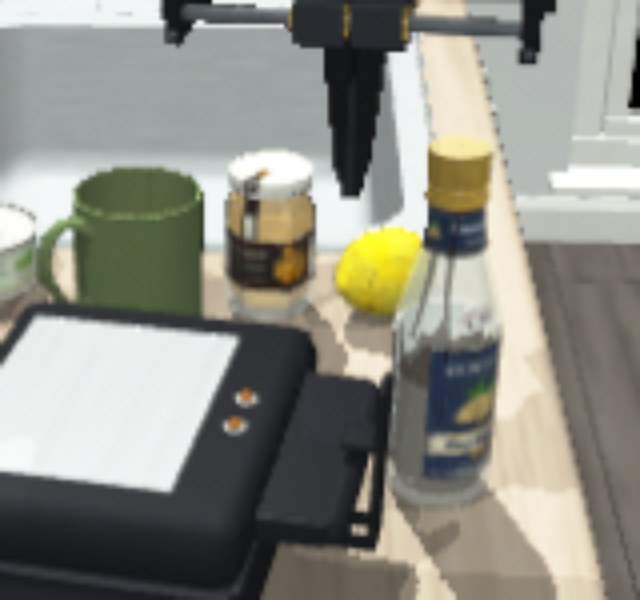

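The wrist view shows the clip tab at (300,183) in front of the ledge, which spans rows 112–255. The fingertips show at (318,240). The fingers taper towards the tip. I'll locate the tab more exactly now that the arm is still.

Run:
```python
from h import *
np.set_printoptions(precision=1,suppress=True)
c=cam('wrist');P=cloud(c); q=(P-O)@T
s=state();print(s['t'],w2t(s['eef_pos']),s['tcp_rot'])
print(proj(c,s['eef_pos']),proj(c,t2w([-143,0,120])),proj(c,t2w([-130,72,80])),proj(c,t2w([-130,-72,80])))
b=(abs(q[:,1])<60)&(q[:,0]<-110)&(q[:,0]>-175)&(q[:,2]>84)&(q[:,2]<128)
k=q[b];print(len(k)); 
for lo,hi in((84,93),(93,105),(105,115),(115,128)):
    m=k[(k[:,2]>lo)&(k[:,2]<=hi)]
    if len(m): print(lo,len(m),np.percentile(m,[3,50,97],axis=0))
m=q[(q[:,2]>74)&(q[:,2]<86)&(q[:,0]<-100)&(q[:,0]>-160)&(abs(q[:,1])<110)]
print('ledge',np.percentile(m,[1,50,99],axis=0))
m=q[(q[:,2]>86)&(q[:,2]<100)&(q[:,0]<130)&(q[:,0]>-95)&(abs(q[:,1])<150)]
print('lid',np.percentile(m,[1,50,99],axis=0), cv2.minAreaRect(m[:,:2].astype(np.float32)))
```

```text
3.875 [-118.    -4.5  196.6] [ 3.1 -0.   1.4]
[317.8 230.7] [290.9 196.3] [305.2 116.3] [307.2 248.7]
575
84 371 [[-141.2   -3.9   85.8]
 [-133.9    7.7   87.9]
 [-125.8   18.7   91.2]]
93 33 [[-145.2   -2.1   96.3]
 [-141.3   13.1  103. ]
 [-141.    18.9  104.6]]
105 47 [[-147.3   -1.7  106.9]
 [-141.6    9.6  113.4]
 [-141.2   19.   114.7]]
115 124 [[-145.9   -3.5  116.5]
 [-143.8    7.7  118.5]
 [-141.7   18.3  119.9]]
ledge [[-150.3  -68.6   74.5]
 [-117.5   18.9   79.1]
 [-100.3   78.    81.8]]
lid [[-88.8 -97.4  86.8]
 [ -5.8  23.5  91.7]
 [ 73.7 109.5  93.8]] ((-7.4806976318359375, 3.9543838500976562), (215.6619415283203, 167.78042602539062), 89.01201629638672)
```

```bash
sed -i 's/^PSI=.*/PSI=-0.165; O=np.array([585.1,97.,0]); T=Rn.from_euler("z",PSI).as_matrix()/' h.py
python3 - <<'E'
from h import *
np.set_printoptions(precision=4,suppress=True)
s=state();print(s['t'],w2t(s['eef_pos']),s['eef_pos'],s['ft_force'])
for p in ([-122,1,140],[-122,1,102]): print(slide(t2w(p),s))
print('roll',-(np.pi/2+PSI-s['tcp_rot'][2]))
E
```

```text
3.875 [-117.8294  -10.5143  196.5521] [467.1439 105.9823 196.5521] [-0.4514  0.7095 -0.3904]
[ 0.0115 -0.0042  0.0565]
[ 0.0115 -0.0043  0.0945]
roll 0.012379422076154611
```

Emit:
{"op": "step_arm", "data": {"increments": [{"slide":[0.0115,-0.003,0.02],"roll":0.013},{"slide":[0.0115,-0.003,0.05],"roll":0.013},{"slide":[0.0115,-0.003,0.075],"roll":0.013},{"slide":[0.0115,-0.003,0.094],"roll":0.013},{"slide":[0.0115,-0.003,0.094],"roll":0.013}]}}

```text
t: 4.5
eef_pos: [465.2, 117.8, 100.9]
tcp_rot: [3.141, 0.0, 1.405]
ft_force: [-0.1, 0.9, 1.3]
opening: 0.002
grip_force: 0.0
```

Run:
```python
from h import *
np.set_printoptions(precision=4,suppress=True)
s=state();print(s['t'],w2t(s['eef_pos']),s['eef_pos'],s['ft_force'],s['tcp_rot'])
```

```text
4.5 [-121.6926    0.804   100.9313] [465.1922 117.7814 100.9313] [-0.1036  0.9338  1.3007] [3.1414 0.0001 1.4053]
```

Emit:
{"op": "step_arm", "data": {"increments": [{"slide":[0,-0.014,0.001],"roll":0},{"slide":[0,-0.025,0.003],"roll":0},{"slide":[0,-0.04,0.008],"roll":0},{"slide":[0,-0.053,0.016],"roll":0},{"slide":[0,-0.062,0.03],"roll":0}]}}

```text
t: 5.12
eef_pos: [402.7, 128.4, 70.2]
tcp_rot: [3.141, -0.0, 1.406]
ft_force: [1.1, 1.0, -0.1]
opening: 0.005
grip_force: 0.0
```

Emit:
{"op": "step_arm", "data": {"increments": [{"slide":[0,-0.003,0.01],"roll":0},{"slide":[0,-0.005,0.02],"roll":0},{"slide":[0,-0.006,0.03],"roll":0},{"slide":[0,-0.006,0.036],"roll":0},{"slide":[0,-0.006,0.036],"roll":0}]}}

```text
t: 5.75
eef_pos: [397.7, 129.1, 34.1]
tcp_rot: [-3.141, 0.0, 1.406]
ft_force: [0.2, 0.2, -0.3]
opening: 0.006
grip_force: 0.0
```

Run:
```python
from h import *
np.set_printoptions(precision=4,suppress=True)
d=cam('side')
cv2.imwrite('pics/s2.png',cv2.resize(d['color'][110:260,280:440,::-1],None,fx=4,fy=4))
s=state();print(s['t'],w2t(s['eef_pos']),s['ft_force'],s['tcp_rot'])
for t,z in(('clip_tab',30),('lid_edge',72)):
    for r in mark_of('side',t)[:2]: print(t,r['confidence'],r['uv'],w2t(at_z(d,r['uv'],z)))
```

```text
5.8 [-189.996     0.9508   34.3258] [ 0.5807  0.0771 -0.0044] [-3.1413  0.0002  1.4057]
clip_tab 0.69 [376.7, 204.0] [-128.0785 -163.1146   30.    ]
clip_tab 0.39 [371.7, 224.9] [-129.6884  -67.7172   30.    ]
lid_edge 0.74 [370.5, 223.5] [-134.223    -6.1697   72.    ]
```

View pics/s2.png

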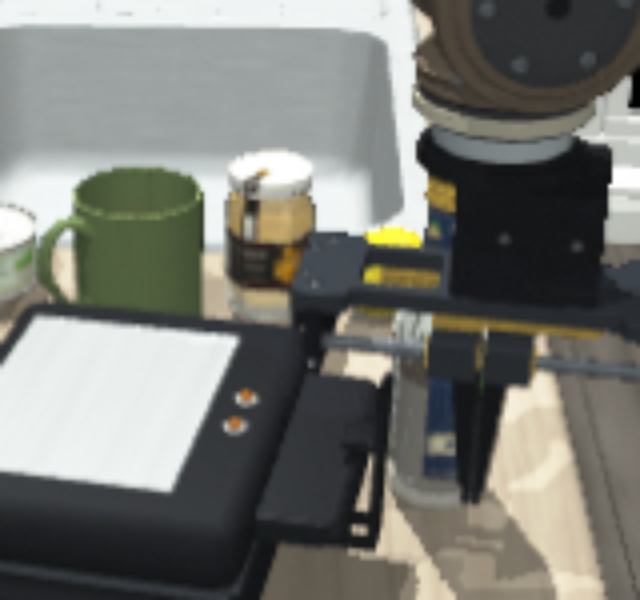

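Run:
```python
from h import *
np.set_printoptions(precision=1,suppress=True)
d=cam('side')
f=lambda p:(proj(d,t2w(p))-[280,110])*4
for p in ([-143,12,120],[-143,12,89],[-130,0,72],[-138,72,72],[-138,-72,72],[-200,12,20],[-122,12,89],[-143,12,75]): print(p,f(p))
P=cloud(d);q=(P-O)@T
for lo,hi in((20,50),(50,70),(84,98),(98,125)):
    m=q[(q[:,2]>lo)&(q[:,2]<hi)&(abs(q[:,1])<18)&(q[:,0]<-112)&(q[:,0]>-230)]; print(lo,len(m),m[::max(1,len(m)//8)])
```

```text
[-143, 12, 120] [378.6 391.8]
[-143, 12, 89] [375.7 446. ]
[-130, 0, 72] [352.  459.4]
[-138, 72, 72] [345.9 541.2]
[-138, -72, 72] [386.5 391.6]
[-200, 12, 20] [480.7 574.1]
[-122, 12, 89] [333.7 441.2]
[-143, 12, 75] [374.4 469.9]
20 67 [[-145.4    0.2   49.6]
 [-144.9   -7.9   36.9]
 [-130.5   -8.2   29.5]
 [-132.4  -10.6   25.7]
 [-144.6    4.6   35.2]
 [-128.9    8.7   30.6]
 [-144.6    2.4   28.7]
 [-143.4    9.3   30.7]
 [-141.6   10.7   28.9]]
50 41 [[-145.4   -8.2   68.7]
 [-144.2   13.2   69.9]
 [-142.3   12.2   64.3]
 [-145.2    0.7   54.9]
 [-193.9   11.6   68.8]
 [-188.2   12.7   66.3]
 [-142.8   13.7   58.1]
 [-142.6   11.3   54.1]
 [-143.1   13.2   50.5]]
84 130 [[-126.4   -6.1   88.9]
 [-127.7    2.9   89.7]
 [-139.9    3.1   89. ]
 [-187.7   10.1   97.3]
 [-186.1   13.6   96.9]
 [-145.3   12.8   88.6]
 [-182.5   12.4   91.1]
 [-194.3   11.8   90. ]
 [-196.6   13.    86.4]]
98 186 [[-142.6  -11.   118.3]
 [-145.6   11.3  117.6]
 [-191.7    6.   118.1]
 [-142.1   11.9  110.7]
 [-183.    14.   114.9]
 [-198.3   13.1  114.1]
 [-187.4   15.6  109.6]
 [-185.6   12.5  103. ]
 [-199.4   14.   101.2]]
```

Run:
```python
from h import *
np.set_printoptions(precision=1,suppress=True)
d=cam('side'); s=state(); print(s['t'],s['eef_pos'],w2t(s['eef_pos']))
print((proj(d,s['eef_pos'])-[280,110])*4)
print((proj(d,[463.7,106.4,190.8])-[280,110])*4)
P=cloud(d);q=(P-O)@T
m=q[(q[:,2]>25)&(q[:,2]<115)&(abs(q[:,1])<40)&(q[:,0]<-155)&(q[:,0]>-240)]
for lo in range(25,115,10):
    k=m[(m[:,2]>=lo)&(m[:,2]<lo+10)]
    if len(k): print(lo,len(k),k.min(0),k.max(0))
big=cv2.resize(d['color'][190:270,340:440,::-1],None,fx=8,fy=8,interpolation=cv2.INTER_CUBIC)
cv2.imwrite('pics/s3.png',np.clip(big[:600].astype(float)*2,0,255).astype(np.uint8))
```

```text
6.0 [398.  129.2  34.7] [-189.9    1.    34.7]
[464.9 535.7]
[346.7 236. ]
55 3 [-194.2    9.3   63.3] [-186.1   11.4   63.9]
65 24 [-195.5    8.4   65.4] [-183.5   13.3   74.6]
75 29 [-197.2    4.9   75.1] [-183.2   14.    84.1]
85 42 [-199.8    9.7   85.1] [-182.6   15.4   95. ]
95 43 [-199.6   10.5   95.1] [-181.8   15.4  104.6]
105 53 [-201.     5.3  105.1] [-179.    15.1  114.8]
```

View pics/s3.png

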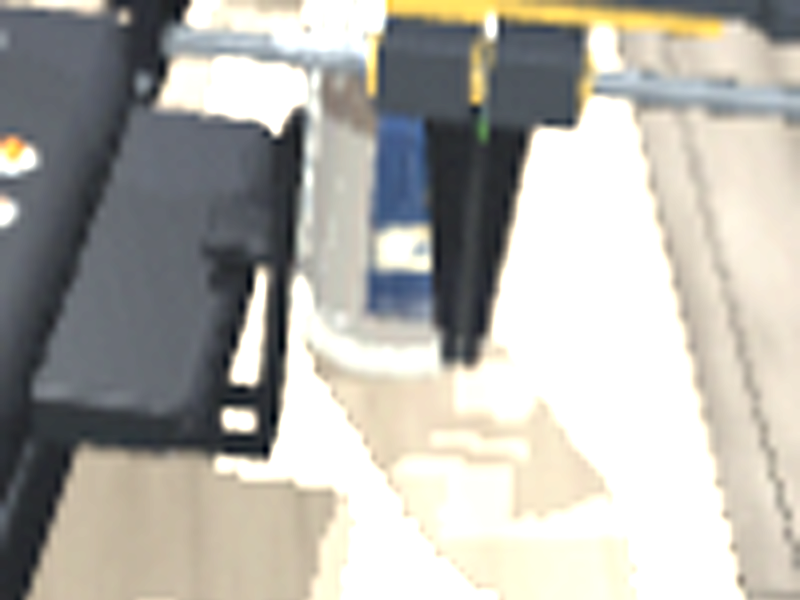

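The image shows the fingers ending about 25 mm above the reported TCP: tip at crop (460,362), z≈62, with the TCP at 35. So the finger passed over the tab, and the clip is still locked and untouched. I'll repeat the pull lower.

Emit:
{"op": "step_arm", "data": {"increments": [{"slide":[0,0,-0.055],"roll":0},{"slide":[0,0,-0.11],"roll":0},{"slide":[0,0.035,-0.11],"roll":0},{"slide":[0,0.067,-0.1],"roll":0},{"slide":[0,0.067,-0.085],"roll":0}]}}

```text
t: 6.62
eef_pos: [466.0, 117.9, 119.7]
tcp_rot: [3.139, -0.001, 1.405]
ft_force: [0.2, -0.6, -0.0]
opening: 0.008
grip_force: 0.0
```

Emit:
{"op": "step_arm", "data": {"increments": [{"slide":[0,0.0,0.02],"roll":0},{"slide":[0,0.0,0.042],"roll":0},{"slide":[0,0,0.042],"roll":0}]}}

```text
t: 7.0
eef_pos: [463.2, 118.1, 76.7]
tcp_rot: [-3.139, 0.001, 1.406]
ft_force: [-0.6, -0.2, 1.2]
opening: 0.004
grip_force: 0.0
```

Run:
```python
from h import *
np.set_printoptions(precision=1,suppress=True)
s=state(); print(s['t'],s['ft_force'],w2t(s['eef_pos']))
d=cam('side')
big=cv2.resize(d['color'][150:250,320:440,::-1],None,fx=5,fy=5,interpolation=cv2.INTER_CUBIC)
cv2.imwrite('pics/s4.png',np.clip(big.astype(float)*2,0,255).astype(np.uint8))
```

```text
7.0 [-0.6 -0.2  1.2] [-123.7    0.7   76.7]
```

View pics/s4.png

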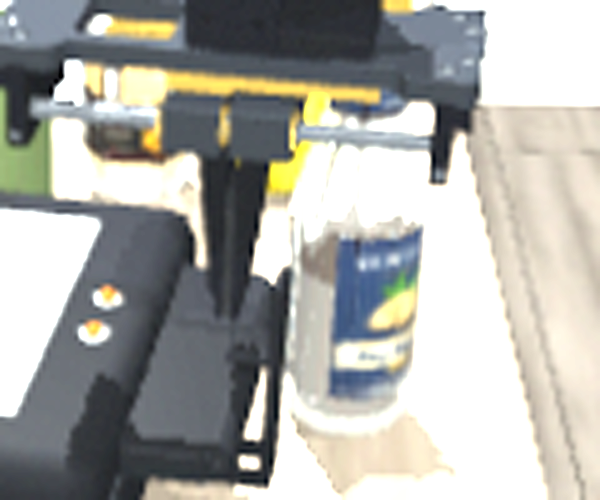

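Fingertip at (228,318) is behind the tab and above the hook. Pulling now.

Emit:
{"op": "step_arm", "data": {"increments": [{"slide":[0,-0.014,0.001],"roll":0},{"slide":[0,-0.025,0.003],"roll":0},{"slide":[0,-0.04,0.008],"roll":0},{"slide":[0,-0.053,0.016],"roll":0},{"slide":[0,-0.062,0.03],"roll":0}]}}

```text
t: 7.68
eef_pos: [401.7, 128.6, 47.2]
tcp_rot: [3.141, -0.0, 1.406]
ft_force: [0.9, 0.7, 0.1]
opening: 0.007
grip_force: 0.1
```

Emit:
{"op": "step_arm", "data": {"increments": [{"slide":[0,-0.003,0.008],"roll":0},{"slide":[0,-0.006,0.016],"roll":0},{"slide":[0,-0.008,0.02],"roll":0},{"slide":[0,-0.008,0.02],"roll":0}]}}

```text
t: 8.18
eef_pos: [394.7, 129.7, 27.2]
tcp_rot: [-3.141, 0.0, 1.406]
ft_force: [-0.7, 0.7, -0.7]
opening: 0.008
grip_force: 0.0
```

Run:
```python
from h import *
np.set_printoptions(precision=1,suppress=True)
s=state(); print(s['t'],s['ft_force'],w2t(s['eef_pos']),s['opening'])
d=cam('side')
P=cloud(d);q=(P-O)@T
for lo,hi in((15,40),(40,70),(84,98),(98,125)):
    m=q[(q[:,2]>lo)&(q[:,2]<hi)&(abs(q[:,1])<18)&(q[:,0]<-112)&(q[:,0]>-230)]; print(lo,len(m),m[::max(1,len(m)//7)])
```

```text
8.175 [-0.7  0.7 -0.7] [-193.1    0.9   27.2] 0.008322752256759694
15 171 [[-165.4  -10.7   35.6]
 [-128.6   -8.8   21.2]
 [-154.8    0.7   29. ]
 [-152.9    1.    26.5]
 [-155.7    8.2   29.3]
 [-160.1   10.6   29.1]
 [-127.8   13.2   21. ]
 [-138.    10.    15.3]]
40 171 [[-168.8   -6.7   55.9]
 [-171.5   -1.8   54.5]
 [-198.2   11.8   64.8]
 [-168.8   11.1   55.3]
 [-176.3    0.4   46.9]
 [-186.7    4.    48.4]
 [-199.    10.4   52. ]
 [-179.7   10.2   41.7]]
84 59 [[-183.9   10.1   96.8]
 [-197.6   11.7   97.3]
 [-197.9   14.5   96.7]
 [-194.    10.1   91.2]
 [-190.4   12.6   90. ]
 [-186.7   12.3   87. ]
 [-185.    12.9   84.8]
 [-202.4   13.5   87.5]]
98 144 [[-182.3   12.3  122.7]
 [-182.6   12.   118.1]
 [-198.    13.3  118.6]
 [-186.8   11.8  111.8]
 [-200.4   12.4  111.7]
 [-191.2   12.7  106.2]
 [-185.8   14.2  101.8]
 [-203.2   12.1  100.6]]
```

The clip has swung to about 1.0 rad and its hook is clear of the ledge. Next I'll raise the tool above bottle height, roll 90° and move to the left part of the ledge.

Emit:
{"op": "step_arm", "data": {"increments": [{"slide":[0,0,-0.05],"roll":0},{"slide":[0.01,0,-0.1],"roll":0},{"slide":[0.025,0.01,-0.14],"roll":0.18},{"slide":[0.039,0.02,-0.14],"roll":0.36},{"slide":[0.039,0.028,-0.14],"roll":0.54}]}}

```text
t: 8.85
eef_pos: [429.5, 164.2, 168.4]
tcp_rot: [3.14, -0.002, 0.861]
ft_force: [-0.6, 0.1, -0.0]
opening: 0.001
grip_force: 0.0
```

Emit:
{"op": "step_arm", "data": {"increments": [{"slide":[0,0,0],"roll":0.18},{"slide":[0,0,0],"roll":0.36},{"slide":[0,0,0],"roll":0.54},{"slide":[0,0,0],"roll":0.72},{"slide":[0,0,0],"roll":0.9}]}}

```text
t: 9.48
eef_pos: [428.9, 163.5, 167.8]
tcp_rot: [-3.142, -0.001, -0.04]
ft_force: [0.6, -0.4, 0.4]
opening: 0.007
grip_force: 0.0
```

Emit:
{"op": "step_arm", "data": {"increments": [{"slide":[0,0,0],"roll":0.13},{"slide":[0,0,0],"roll":0.13}]}}

```text
t: 9.72
eef_pos: [428.9, 163.5, 167.7]
tcp_rot: [-3.142, -0.0, -0.163]
ft_force: [0.2, -0.3, 1.4]
opening: 0.004
grip_force: 0.0
```

Run:
```python
from h import *
np.set_printoptions(precision=4,suppress=True)
s=state(); print(s['t'],s['ft_force'],w2t(s['eef_pos']),s['tcp_rot'],s['joints'])
print(slide(t2w([-165,42,140]),s),slide(t2w([-165,42,23]),s),'roll',-(PSI-s['tcp_rot'][2]))
c=cam('wrist');P=cloud(c);q=(P-O)@T
d=cam('side');P2=cloud(d);q2=(P2-O)@T
m=q2[(q2[:,2]>175)&(q2[:,2]<250)&(abs(q2[:,1]-42)<25)&(abs(q2[:,0]+165)<30)]
for lo in range(175,245,8):
    k=m[(m[:,2]>=lo)&(m[:,2]<lo+8)]
    if len(k): print('f',lo,len(k),k.min(0),k.max(0))
for n,Q in(('w',q),('s',q2)):
    m=Q[(Q[:,2]>74)&(Q[:,2]<84)&(Q[:,0]<-98)&(Q[:,0]>-150)&(abs(Q[:,1])<90)]; print(n,'ledge',np.percentile(m,[1,50,99],axis=0))
    m=Q[(Q[:,2]>100)&(Q[:,2]<212)&(abs(Q[:,0]+172)<50)&(abs(Q[:,1]+102)<50)]; print(n,'bottle',np.percentile(m,[2,50,98],axis=0) if len(m) else 0)
```

```text
9.725 [ 0.238  -0.3383  1.3923] [-165.0015   39.9304  167.7109] [-3.1415 -0.0004 -0.1634] [ 0.2202  0.28    1.9726 -0.0001  0.8886  1.9545]
[-0.     -0.0021  0.0277] [-0.0001 -0.0021  0.1447] roll 0.0015954946824010274
f 191 21 [-176.7175   41.4059  194.5717] [-155.318    46.6896  198.9972]
f 199 47 [-177.2591   35.6542  199.013 ] [-155.0823   48.9358  206.8431]
f 207 55 [-177.3512   34.9399  207.1581] [-154.6951   50.3979  214.8589]
f 215 52 [-177.3589   46.7253  215.0905] [-154.6193   51.3226  222.8382]
f 223 56 [-177.3426   33.2456  223.087 ] [-154.1656   51.9309  230.9999]
f 231 61 [-177.5134   37.7285  231.0963] [-153.6748   52.6694  238.731 ]
f 239 27 [-176.4436   48.7506  239.0008] [-155.7291   53.4366  243.8275]
w ledge [[-140.2528  -78.6125   75.3892]
 [-116.0514   -0.7965   79.1993]
 [ -98.6494   71.2883   81.0459]]
w bottle [[-180.4377 -109.5752  103.5351]
 [-156.5796  -84.9007  164.7881]
 [-138.5621  -71.0126  207.4327]]
s ledge [[-146.1919  -81.835    74.6152]
 [-118.1594   10.3793   79.1096]
 [ -98.4205   73.6291   81.3147]]
s bottle [[-192.2879  -97.3366  101.1105]
 [-173.5295  -79.6719  123.4004]
 [-140.6322  -68.8344  178.9098]]
```

Emit:
{"op": "step_arm", "data": {"increments": [{"slide":[0,0,0.055],"roll":0},{"slide":[0,0,0.11],"roll":0},{"slide":[0,0,0.147],"roll":0},{"slide":[0,0,0.147],"roll":0},{"slide":[0.01,0,0.147],"roll":0}]}}

```text
t: 10.45
eef_pos: [439.3, 162.1, 21.6]
tcp_rot: [-3.141, -0.001, -0.163]
ft_force: [0.8, 0.6, 0.4]
opening: 0.003
grip_force: 0.0
```

Emit:
{"op": "step_arm", "data": {"increments": [{"slide":[0.003,0,0],"roll":0},{"slide":[0.005,0,0],"roll":0}]}}

```text
t: 10.7
eef_pos: [444.5, 161.1, 21.5]
tcp_rot: [-3.141, -0.002, -0.164]
ft_force: [-0.4, 0.3, 0.4]
opening: 0.003
grip_force: 0.0
```

Emit:
{"op": "step_arm", "data": {"increments": [{"slide":[0.001,0,0],"roll":0},{"slide":[0.002,0,0],"roll":0}]}}

```text
t: 10.95
eef_pos: [445.2, 160.7, 20.6]
tcp_rot: [3.141, 0.001, -0.164]
ft_force: [-4.1, 1.1, 2.3]
opening: 0.004
grip_force: 2.1
```

Emit:
{"op": "step_arm", "data": {"increments": [{"slide":[0.001,0,0],"roll":0},{"slide":[0.0015,0,0],"roll":0}]}}

```text
t: 11.2
eef_pos: [445.2, 160.5, 20.4]
tcp_rot: [3.141, 0.004, -0.164]
ft_force: [-9.2, 4.1, 7.6]
opening: 0.003
grip_force: 5.2
```

Emit:
{"op": "step_arm", "data": {"increments": [{"slide":[0,0,-0.002],"roll":0},{"slide":[0.0,0,-0.004],"roll":0}]}}

```text
t: 11.45
eef_pos: [445.4, 160.5, 24.0]
tcp_rot: [3.14, 0.003, -0.164]
ft_force: [-4.9, 2.7, -2.8]
opening: 0.001
grip_force: 2.6
```

Emit:
{"op": "step_arm", "data": {"increments": [{"slide":[0.0015,0,0],"roll":0},{"slide":[0.0025,0,0],"roll":0},{"slide":[0.0025,0,-0.002],"roll":0},{"slide":[0.0025,0,-0.004],"roll":0}]}}

```text
t: 11.95
eef_pos: [445.7, 160.1, 27.5]
tcp_rot: [3.139, 0.008, -0.164]
ft_force: [-12.1, 5.3, -2.1]
opening: 0.003
grip_force: 6.4
```

```bash
cat > ck.py <<'E'
from h import *
np.set_printoptions(precision=1,suppress=True)
s=state(); print(s['t'],s['ft_force'],w2t(s['eef_pos']),s['joints'].round(3))
d=cam('side');q=(cloud(d)-O)@T
m=q[(q[:,2]>30)&(q[:,2]<330)&(abs(q[:,1])<120)&(q[:,0]<140)&(q[:,0]>-80)&(abs(q[:,1]-20)<60)]
# lid top profile: white plate region
for lo in range(-80,90,20):
    k=m[(m[:,0]>=lo)&(m[:,0]<lo+20)]
    if len(k): print(lo,len(k),np.percentile(k[:,2],[10,50,90]))
W=m[(m[:,0]>-60)&(m[:,0]<50)]
A=np.polyfit(W[:,0],W[:,2],1);print('slope deg',np.degrees(np.arctan(A)[0]))
l=q[(abs(q[:,0]+105)<60)&(q[:,1]>55)&(q[:,1]<72)&(q[:,2]>50)]
print('ledge left', np.percentile(l,[2,50,98],axis=0) if len(l) else 0)
b=q[(q[:,2]>15)&(q[:,2]<40)&(q[:,1]>105)&(q[:,1]<120)&(abs(q[:,0])<110)]
print('base side',np.percentile(b,[2,98],axis=0) if len(b) else 0)
E
python3 ck.py
```

```text
11.95 [-12.1   5.3  -2.1] [-147.9   39.3   27.5] [0.2 0.5 2.1 0.  0.5 1.9]
-80 311 [95.2 96.4 97.6]
-60 318 [95.3 96.2 97.2]
-40 304 [95.  96.  97.1]
-20 304 [94.3 95.3 96.5]
0 294 [93.8 94.8 95.8]
20 292 [93.2 94.2 95.3]
40 289 [92.6 93.7 94.6]
60 190 [88.4 91.7 93.5]
80 3 [67.2 67.3 68.1]
slope deg -1.5229330880116008
ledge left [[-162.7   55.5   74.3]
 [-117.9   66.3  243. ]
 [ -52.1   71.8  364.5]]
base side [[-89.5 109.2  15.9]
 [ 86.3 115.6  39.8]]
```

Lid is following (about 1.5°), so the friction lift works. Continuing along the arc.

Emit:
{"op": "step_arm", "data": {"increments": [{"slide":[0.0005,0,-0.003],"roll":0},{"slide":[0.001,0,-0.007],"roll":0},{"slide":[0.0015,0,-0.011],"roll":0},{"slide":[0.002,0,-0.015],"roll":0},{"slide":[0.003,0,-0.019],"roll":0}]}}

```text
t: 12.62
eef_pos: [448.4, 159.6, 46.4]
tcp_rot: [3.139, 0.008, -0.164]
ft_force: [-14.1, 5.8, -4.8]
opening: 0.005
grip_force: 6.9
```

```bash
python3 ck.py
```

```text
12.625 [-14.1   5.8  -4.8] [-145.1   39.3   46.4] [0.2 0.5 2.1 0.  0.6 1.9]
-80 353 [ 51.6 109.5 111. ]
-60 330 [106.2 107.9 109. ]
-40 309 [104.6 106.2 107.6]
-20 291 [102.8 104.  105.3]
0 283 [100.4 101.7 103. ]
20 283 [ 98.2  99.5 100.8]
40 268 [96.  97.2 98.5]
60 212 [90.  94.3 96. ]
80 8 [65.6 77.3 88.4]
slope deg -2.964536719287384
ledge left [[-162.8   55.8   52.1]
 [-115.3   66.2  262. ]
 [ -51.    71.8  382.3]]
base side [[-89.7 108.8  16. ]
 [ 86.6 115.6  39.6]]
```

Emit:
{"op": "step_arm", "data": {"increments": [{"slide":[0.001,0,-0.005],"roll":0},{"slide":[0.002,0,-0.01],"roll":0},{"slide":[0.0035,0,-0.015],"roll":0},{"slide":[0.005,0,-0.02],"roll":0},{"slide":[0.0065,0,-0.025],"roll":0}]}}

```text
t: 13.3
eef_pos: [454.7, 158.6, 71.4]
tcp_rot: [3.139, 0.009, -0.164]
ft_force: [-14.2, 5.7, -1.9]
opening: 0.004
grip_force: 7.1
```

```bash
cat > ck.py <<'E'
from h import *
np.set_printoptions(precision=1,suppress=True)
s=state(); print(s['t'],s['ft_force'],w2t(s['eef_pos']))
d=cam('side');q=(cloud(d)-O)@T
# lid plane by RANSAC: normal in x-z
rng=np.random.default_rng(0)
m=q[(q[:,2]>80)&(q[:,2]<340)&(q[:,1]>-70)&(q[:,1]<100)&(q[:,0]<125)&(q[:,0]>-100)]
best=(0,)
for _ in range(3000):
    a,b,c=m[rng.integers(len(m),size=3)]
    n=np.cross(b-a,c-a); L=np.linalg.norm(n)
    if L<500: continue
    n/=L
    if abs(n[1])>.06: continue
    k=abs((m-a)@n)<1.5
    if k.sum()>best[0]: best=(k.sum(),k)
k=m[best[1]];mu=k.mean(0);n=np.linalg.svd(k-mu,full_matrices=False)[2][2];n*=np.sign(n[2])
print('pts',best[0],'lid angle',np.degrees(np.arctan2(n[0],n[2])),'n',n.round(3),'mean',mu)
b=q[(q[:,2]>15)&(q[:,2]<40)&(q[:,1]>105)&(q[:,1]<120)&(abs(q[:,0])<110)]
print('base side',np.percentile(b,[2,98],axis=0) if len(b) else 0)
E
python3 ck.py
```

```text
13.3 [-14.2   5.7  -1.9] [-138.7   39.4   71.4]
pts 2571 lid angle 12.690665433740179 n [0.2 0.  1. ] mean [ -0.1  23.3 113.8]
base side [[-89.3 108.9  16. ]
 [ 86.6 115.6  39.5]]
```

Emit:
{"op": "step_arm", "data": {"increments": [{"slide":[0.0015,0,-0.0055],"roll":0},{"slide":[0.0035,0,-0.011],"roll":0},{"slide":[0.0055,0,-0.016],"roll":0},{"slide":[0.0075,0,-0.021],"roll":0},{"slide":[0.01,0,-0.026],"roll":0}]}}

```text
t: 13.98
eef_pos: [464.7, 157.0, 97.4]
tcp_rot: [3.139, 0.009, -0.164]
ft_force: [-15.9, 5.8, -0.4]
opening: 0.006
grip_force: 7.9
```

Emit:
{"op": "step_arm", "data": {"increments": [{"slide":[0.0025,0,-0.0055],"roll":0},{"slide":[0.005,0,-0.011],"roll":0},{"slide":[0.008,0,-0.016],"roll":0},{"slide":[0.011,0,-0.0215],"roll":0},{"slide":[0.0145,0,-0.027],"roll":0}]}}

```text
t: 14.6
eef_pos: [479.0, 154.9, 124.6]
tcp_rot: [3.14, 0.009, -0.164]
ft_force: [-15.7, 5.1, 2.3]
opening: 0.006
grip_force: 8.4
```

```bash
python3 ck.py
```

```text
14.6 [-15.7   5.1   2.3] [-114.1   39.7  124.6]
pts 1850 lid angle 27.627627442958822 n [0.5 0.  0.9] mean [ 18.5  25.2 134.8]
base side [[-89.  108.3  15.8]
 [ 87.6 115.6  39.8]]
```

Emit:
{"op": "step_arm", "data": {"increments": [{"slide":[0.003,0,-0.005],"roll":0},{"slide":[0.0065,0,-0.01],"roll":0},{"slide":[0.01,0,-0.015],"roll":0},{"slide":[0.014,0,-0.02],"roll":0},{"slide":[0.0175,0,-0.0245],"roll":0}]}}

```text
t: 15.28
eef_pos: [496.7, 152.1, 149.4]
tcp_rot: [3.14, 0.008, -0.164]
ft_force: [-16.0, 4.7, 5.4]
opening: 0.006
grip_force: 8.3
```

Emit:
{"op": "step_arm", "data": {"increments": [{"slide":[0.004,0,-0.0045],"roll":0},{"slide":[0.008,0,-0.009],"roll":0},{"slide":[0.012,0,-0.0135],"roll":0},{"slide":[0.0165,0,-0.018],"roll":0},{"slide":[0.021,0,-0.022],"roll":0}]}}

```text
t: 15.9
eef_pos: [517.8, 148.8, 171.8]
tcp_rot: [3.141, 0.007, -0.164]
ft_force: [-17.1, 4.8, 9.4]
opening: -0.001
grip_force: 8.6
```

```bash
python3 ck.py
```

```text
15.9 [-17.1   4.8   9.4] [-74.9  40.1 171.8]
pts 850 lid angle 43.12405751988643 n [0.7 0.  0.7] mean [ 38.9  28.1 155.1]
base side [[-88.8 109.4  16. ]
 [ 87.  115.7  39.6]]
```

Emit:
{"op": "step_arm", "data": {"increments": [{"slide":[0.005,0,-0.0045],"roll":0},{"slide":[0.0095,0,-0.009],"roll":0},{"slide":[0.0145,0,-0.0135],"roll":0},{"slide":[0.0195,0,-0.0175],"roll":0},{"slide":[0.0245,0,-0.0215],"roll":0}]}}

```text
t: 16.58
eef_pos: [543.3, 144.5, 193.2]
tcp_rot: [3.141, 0.004, -0.164]
ft_force: [-8.5, 0.6, 1.5]
opening: 0.001
grip_force: 4.1
```

Emit:
{"op": "step_arm", "data": {"increments": [{"slide":[0.005,0,-0.004],"roll":0},{"slide":[0.0105,0,-0.0075],"roll":0},{"slide":[0.016,0,-0.011],"roll":0},{"slide":[0.0215,0,-0.0145],"roll":0},{"slide":[0.027,0,-0.0175],"roll":0}]}}

```text
t: 17.2
eef_pos: [571.1, 139.8, 210.3]
tcp_rot: [3.141, 0.003, -0.164]
ft_force: [-4.8, 0.2, -2.9]
opening: 0.002
grip_force: 2.4
```

```bash
python3 ck.py
```

```text
17.2 [-4.8  0.2 -2.9] [-20.9  39.9 210.3]
pts 373 lid angle 60.92025321299574 n [ 0.9 -0.   0.5] mean [ 26.8  42.1 163.5]
base side [[-89.5 109.3  15.8]
 [ 87.9 115.6  39.7]]
```

Emit:
{"op": "step_arm", "data": {"increments": [{"slide":[0.0045,0,-0.002],"roll":0},{"slide":[0.009,0,-0.004],"roll":0},{"slide":[0.0135,0,-0.006],"roll":0},{"slide":[0.018,0,-0.008],"roll":0},{"slide":[0.022,0,-0.009],"roll":0}]}}

```text
t: 17.88
eef_pos: [593.7, 136.3, 220.2]
tcp_rot: [3.142, 0.0, -0.164]
ft_force: [-5.4, 1.2, 1.6]
opening: 0.004
grip_force: 3.1
```

```bash
python3 ck.py
```

```text
17.875 [-5.4  1.2  1.6] [  2.   40.2 220.2]
pts 860 lid angle 66.96057612512061 n [ 0.9 -0.   0.4] mean [ 40.2  30.1 167.5]
base side [[-89.1 108.9  16. ]
 [ 87.5 115.7  39.5]]
```

Emit:
{"op": "step_arm", "data": {"increments": [{"slide":[-0.01,0,0],"roll":0},{"slide":[-0.02,0,0],"roll":0},{"slide":[-0.03,0,0],"roll":0},{"slide":[-0.045,0,0],"roll":0},{"slide":[-0.06,0,0],"roll":0}]}}

```text
t: 18.55
eef_pos: [533.4, 146.3, 220.2]
tcp_rot: [-3.141, -0.001, -0.164]
ft_force: [-0.1, -0.4, 0.1]
opening: 0.006
grip_force: 0.0
```

Emit:
{"op": "step_arm", "data": {"increments": [{"slide":[-0.03,0,0],"roll":0},{"slide":[-0.06,0,0],"roll":0},{"slide":[-0.1,0,0],"roll":0}]}}

```text
t: 18.92
eef_pos: [434.4, 162.5, 220.0]
tcp_rot: [-3.141, -0.001, -0.165]
ft_force: [-0.1, -0.1, -0.3]
opening: 0.003
grip_force: 0.0
```

```bash
python3 ck.py
python3 - <<'E'
from h import *
d=cam('side'); t=cam('top')
im=np.vstack([cv2.resize(d['color'][80:280,200:460],(780,600)) ])
cv2.imwrite('pics/s5.png',im[:,:,::-1])
np.set_printoptions(precision=1,suppress=True)
for n,c in(('side',d),('top',t)):
  for k in('lid_edge','lid_hinge','toaster'):
    r=mark_of(n,k)
    if r:
        uv=r[0]['uv'];print(n,k,r[0]['confidence'],uv,w2t(at_z(c,uv,{'lid_edge':252,'lid_hinge':54,'toaster':0}[k])))
for th in(50,55,60,65):
    a=np.radians(th+4.7); P=t2w([88-218.7*np.cos(a),0,54+218.7*np.sin(a)]); print(th,proj(d,P),proj(t,P))
E
```

```text
18.925 [-0.1 -0.1 -0.3] [-159.4   39.9  220. ]
pts 321 lid angle -65.51866891140955 n [-0.9  0.   0.4] mean [  6.3  25.2 212.4]
base side [[-89.3 109.3  16.1]
 [ 87.  115.6  39.7]]
side lid_edge 0.61 [306.8, 133.1] [ -1.8 -17.9 252. ]
side lid_hinge 0.89 [265.4, 218.8] [93.7 -3.9 54. ]
side toaster 0.92 [310.7, 245.0] [-6.4 -4.8  0. ]
top lid_edge 0.71 [406.8, 146.1] [  95.1 -267.   252. ]
top toaster 0.93 [293.7, 192.8] [-1.7 -3.3  0. ]
50 [323.1 147.4] [284.7 187.1]
55 [314.8 141.7] [285.5 179.4]
60 [306.1 136.6] [286.4 171.4]
65 [297.  132.3] [287.4 163.2]
```

View pics/s5.png

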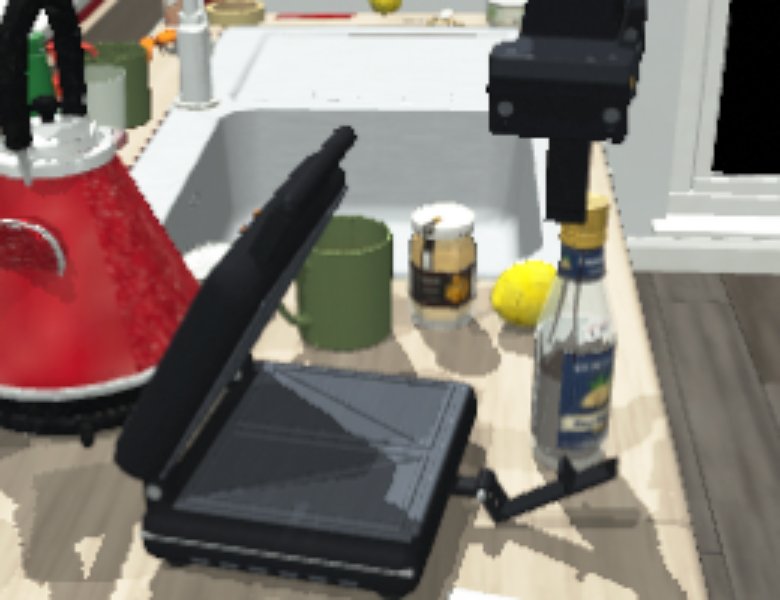

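The lid stands by itself: its ledge end is at crop (345,135), and the clip points forward at (560,490). Now a precise angle measurement.

```bash
cat > ang.py <<'E'
from h import *
np.set_printoptions(precision=1,suppress=True)
t=cam('top');d=cam('side')
q=(cloud(t)-O)@T
m=q[(q[:,2]>85)&(q[:,2]<255)&(abs(q[:,1])<85)&(q[:,0]>-30)&(q[:,0]<150)]
from numpy.random import default_rng
r=default_rng(1)
def fit(m,sgn):
    best=(0,None)
    for _ in range(4000):
        a,b,c=m[r.integers(len(m),size=3)]
        n=np.cross(b-a,c-a);L=np.linalg.norm(n)
        if L<400: continue
        n/=L; n*=np.sign(n[2])
        if abs(n[1])>.08 or n[0]*sgn<.5: continue
        k=abs((m-a)@n)<2.5
        if k.sum()>best[0]: best=(k.sum(),k)
    k=m[best[1]];n=np.linalg.svd(k-k.mean(0),full_matrices=False)[2][2];n*=np.sign(n[2])
    print(best[0],'angle',np.degrees(np.arctan2(n[0],n[2])),n,k.mean(0),k.min(0),k.max(0))
print(len(m)); fit(m,1)
q2=(cloud(d)-O)@T
e=q2[(q2[:,2]>225)&(q2[:,2]<275)&(abs(q2[:,1])<85)&(q2[:,0]>-60)&(q2[:,0]<70)]
print('edge region side',len(e),np.percentile(e,[1,50,99],axis=0))
print('y72 end', [(th,((proj(d,t2w([88-218.7*np.cos(np.radians(th+4.7)),68,54+218.7*np.sin(np.radians(th+4.7))]))-[200,80])*3).round(0)) for th in(54,57,60,63)])
m2=q2[(q2[:,2]>80)&(q2[:,2]<245)&(abs(q2[:,1])<112)&(q2[:,0]>-20)&(q2[:,0]<150)];print(len(m2));fit(m2,1)
E
python3 ang.py
```

```text
1773
1103 angle 58.99390667419189 [ 0.9 -0.   0.5] [ 64.2  -0.3 173.1] [ 25.3 -84.7  94.9] [109.4  84.9 232.7]
edge region side 487 [[-12.5 -68.8 225. ]
 [ -4.   42.8 253.5]
 [ 29.3  77.3 260.1]]
y72 end [(54, array([321., 230.])), (57, array([304., 220.])), (60, array([287., 210.])), (63, array([269., 202.]))]
2463
475 angle 60.889302992506686 [ 0.9 -0.   0.5] [ 28.5  38.  159.6] [  1.6 -93.6  80.1] [ 75.4 105.4 209.2]
```

```bash
python3 -c "
from h import *
print(state()['t'],state()['ft_force'])
print(env.job_done())"
```

```text
19.475 [ 0.12877593 -1.11654802  0.5040244 ]
the job is handed in; nothing more can be done
None
```

The clip is off the lid's handle ledge, and the lid stands open by itself at about 60° (camera measurements after letting go gave 59 to 61°). The robot was touching nothing when I handed the job in at 19.5 s; the toaster stayed in place and the bottle, spoon and other things were left where they were.

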